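Put three jaw models back into the clamps of their own length

ROBOT

A 6-joint arm with a two-finger parallel gripper is mounted at the origin on the work surface. World frame = base frame: x ahead of the robot, y to its left, z up, the work surface at z = 0. Lengths are in m, angles in rad, forces in N, time in s.
With the tool pointing down it reaches from about 0.375 to 0.975 m from the base axis. Payload 3.8 kg.
Tool frame: the origin (TCP) lies at the centre of the arm's flange, where the gripper is bolted on; the fingertips stand 166 mm ahead of it and the grasp point (between the pads) lies 147 mm ahead of it; z points along the fingers, y is the direction in which the jaws open and shut (so a half turn about z gives the same grasp; the last joint's range is limited). The gripper opens to 88 mm and grips with 3 to 60 N. Pads are 18 mm wide; open, the fingers measure 123 mm over their backs; the gripper's body (75 mm by 187 mm) begins 45 mm behind the grasp point.
Start: joints at [-1.199, 0.264, 1.604, -0, 1.274, -0.037], TCP at [0.268, -0.619, 0.405] pointing down, gripper open.
Joint ranges: [-2.63, 2.63], [-0.94, 2.18], [0.31, 2.57], [-1.31, 4.45], [0, 2.66], [-2.55, 2.55]. Speed limits (rad/s): [2.57, 2.57, 3.14, 3.14, 3.14, 3.14].

INTERFACE

Orientations are given as a rotation vector (axis times angle).
In Python, from rig import sense, get_image, camera_info, sign_off, look_for, mark_of gives the robot as it stands.
- The arm moves only by the shell command python3 -m creep 'ROWS' [FORCE]. ROWS is JSON, a list of rows, each a list of 7 numbers: the opening in per cent of the stroke, from 0 (shut) to 100 (fully open), then the shift along the tool's x, y, z in m, then the turn, a rotation vector about the tool's x, y, z in degrees. In form: [[hand, dx, dy, dz, rx, ry, rz], ...]. A call has 1 to 8 rows; each row shifts and turns the commanded pose from where the row before left it, along the tool's axes as they then stand; what a row does not reach is not made up. A row lasts 1/8 s, in which the tool goes at most 62.5 mm and 10.7 degrees, less where a joint would pass 70% of its speed; a pose out of reach is approached as far as the arm can. A call is refused whole if a number of a shift passes 0.0625 or a number of a turn 10.7, either way. A call with a gripper value outside its range is refused whole. The fingers move at their own pace and stop on an object; FORCE is the grip in N (left out, the last holds). Time passes only in rows, so rows that do not move let the fingers close. It gives the time, the measured TCP pose, the force and the opening at its end, in the units of the state.
- sense(): the state, without advancing time (a new reading comes with each control period).
- get_image(name): name is "scene" or "side" or "wrist"; returns the picture (480x640x3 uint8, red, green, blue); there is no depth.
- camera_info(name): a dict with "vfov" (degrees; the focal length in pixels is half the picture's height over the tangent of half this angle, whatever the lens; pixels are square), "cx", "cy" (the principal point, pixels), "pose" (4x4, takes a point from camera to world coordinates). Camera axes: x right, y down, z forward; pixel columns grow to the right and rows downward; lengths in m; the calibration is good to about 2 mm. The wrist camera is an equidistant fisheye: a pixel r from the principal point sees the ray r / f radians off the axis. A picture is of the moment at which its call begins: read the wrist's pose just before it. camera_info takes no time and is no camera call; for the wrist camera it gives the pose at the moment of the call.
- sign_off(): hands the job in, once; it reports no verdict.
Trained networks look in the newest picture that a camera, given by its name, has taken for a name from the list of things; names that differ only in an ending like _2 or _b are one class to them, and where a whole thing is asked for, a point or a joint stands for the part that bears it (a point fixed in the world has none). Each returns a list of dicts, best first, with "p" (0 to 1); they miss things now and then, are a little off and sometimes report something else, mostly with a low value. They report only what shows in the picture. A call takes as long as a camera call. They do not tell look-alikes from the thing itself.
- look_for(thing, camera): "xy" ([column, row] in pixels, amid what is visible of it).
- mark_of(thing, camera): "xy" ([column, row] in pixels: a listed point, or the origin of a listed thing).
The state is a dict: "time": time; "q": joint angles; "qd": joint speeds; "effort": joint torques, N m; "tcp_pos": TCP position; "tcp_rot": TCP orientation; "contact_force": force on the tool from outside, world axes, zero at the start; "torque": the same for the moment, N m; "grip_width": opening from 0.0 (shut) to 1.0 (fully open).
Only numpy, scipy, OpenCV 4.12 (cv2) and the standard library are available. Lean on these libraries where they do the work, as an engineer would, in place of code of your own. Each camera call takes 0.05 s, during which the arm holds its last target. There are 200 camera calls.

TASK

The three jaw models on this implant-course bench are each standing in the wrong training clamp: swap them round so that each one stands in the clamp of its own length, upright on the channel's floor, lengthwise and with its ends about flush with the clamp's ends. Use the empty white tray as the free spot, standing one model upright near the tray's middle while you make room, and never put a model down on the bare bench or let one topple. Leave the saline bottle and the steel pot where they are.

Things in the scene. Friction and masses are not known exactly. Their poses are not given: they have to be found in the camera images.
- model_short_center (a point): The short jaw model: loose cream resin bar with pink crest, 60 mm long, 60 high plus 6 mm teeth (1 at each end), about 60 g. Lowest 22 mm is 30 wide; above, 26 wide with flat upright sides up to 47 mm, then rounded. Point: its middle, 30 mm above the underside; x along it, y across, z up. Pinch across the width about 40 mm above the underside to clear the clamp walls.
- model_middle_center (a point): The middle jaw model: loose cream resin bar with pink crest, 90 mm long, 60 high plus 6 mm teeth (2 at one end, 1 at the other), about 90 g. Lowest 22 mm is 30 wide; above, 26 wide with flat upright sides up to 47 mm, then rounded. Point: its middle, 30 mm above the underside; x along it, y across, z up. Pinch across the width about 40 mm above the underside to clear the clamp walls.
- model_long_center (a point): The long jaw model: loose cream resin bar with pink crest, 120 mm long, 60 high plus 6 mm teeth (2 at each end), about 120 g. Lowest 22 mm is 30 wide; above, 26 wide with flat upright sides up to 47 mm, then rounded. Point: its middle, 30 mm above the underside; x along it, y across, z up. Pinch across the width about 40 mm above the underside to clear the clamp walls.
- clamp_short: The short clamp: fixed steel U-channel 60 mm long, open ends, one knurled screw along one side. Inner width 46, walls 3 mm; floor 8 mm, tops of walls and screw heads 24 mm above the bench. Screws are wound back, clear of the channel; heads reach 47 mm out on the -y side. Origin at bench level under the channel's middle; x along it, y across, z up.
- clamp_middle: The middle clamp: fixed steel U-channel 90 mm long, open ends, two knurled screws along one side. Inner width 46, walls 3 mm; floor 8 mm, tops of walls and screw heads 24 mm above the bench. Screws are wound back, clear of the channel; heads reach 47 mm out on the -y side. Origin at bench level under the channel's middle; x along it, y across, z up.
- clamp_long: The long clamp: fixed steel U-channel 120 mm long, open ends, three knurled screws along one side. Inner width 46, walls 3 mm; floor 8 mm, tops of walls and screw heads 24 mm above the bench. Screws are wound back, clear of the channel; heads reach 47 mm out on the -y side. Origin at bench level under the channel's middle; x along it, y across, z up.
- tray: The free spot: an empty, fixed white plastic instrument tray, 196 by 128 mm over its rim. Its flat floor is 168 by 100 mm and lies 8 mm above the bench; the rim is 18 mm above the bench. Origin at bench level under its centre; x along its length, y across it, z up.
- bottle: A loose, closed saline bottle, upright, 72 mm across and 190 mm high, a bystander. Origin under its centre, at the underside.
- pot: A loose small steel pot, open at the top, 70 mm across and 45 mm high, a bystander. Origin under its centre, at the underside.
Not all that is in view belongs to the job. Leave any green or red look-alike of the part that bears model_long_center alone.

How it is judged:
By the outcome, as a careful person would: the job done as asked, in the order asked, and still so for the second after the job is handed in, with the robot touching nothing.
It also fails if it takes over 106 s, if anything falls off the work surface, if the arm or the gripper's body presses on something with over 40 N, if the wrist force passes 120 N, or if a joint passes its speed limit or range.

## Working session

There is one attempt and no reset: what is moved stays moved. The work goes in short steps, Python scripts to look and compute and a shell command to move; the robot and the scene stay as the last step left them, time stands still between calls to the robot, and variables do not carry over. Pictures are saved under pics/ and viewed, about 12 in all and at most 16, crops included, and the job is handed in when it is done.

```bash
mkdir -p pics; ls; python3 - <<'E'
from rig import *
import cv2
for c in ["scene","side","wrist"]:
    im=get_image(c); cv2.imwrite(f"pics/a_{c}.png",im[:,:,::-1])
    ci=camera_info(c); print(c,ci)
    for t in ["model_short_center","model_middle_center","model_long_center","clamp_short","clamp_middle","clamp_long","tray","bottle","pot"]:
        try: print(t,[(([round(v) for v in d["xy"]]),round(d["p"],2)) for d in mark_of(t,c)][:4])
        except Exception as e: print(t,e)
print(sense())
E
```

```text
pics
scene {'vfov': 47.33460474980682, 'cx': 304.1923341648487, 'cy': 245.55330339135617, 'pose': array([[-0.68378073,  0.57679345, -0.44693761,  1.01931913],
       [ 0.72968382,  0.54246022, -0.41629128,  0.44353869],
       [ 0.00233179, -0.6107751 , -0.79180069,  0.88884668],
       [ 0.        ,  0.        ,  0.        ,  1.        ]])}
model_short_center [([359, 256], 0.86)]
model_middle_center [([212, 158], 0.95)]
model_long_center [([305, 157], 0.98), ([286, 209], 0.79), ([363, 202], 0.78)]
clamp_short [([287, 218], 0.47)]
clamp_middle [([357, 268], 0.88), ([210, 161], 0.74)]
clamp_long [([216, 171], 0.57)]
tray [([455, 344], 0.68)]
bottle [([338, 400], 0.86)]
pot [([160, 244], 0.76)]
side {'vfov': 57.57898097661583, 'cx': 318.7984040446551, 'cy': 244.31487307173904, 'pose': array([[ 0.99568342, -0.04732749,  0.07984126,  0.47146107],
       [-0.09279058, -0.48808588,  0.86784911, -0.75990319],
       [-0.00210372, -0.87151149, -0.49037056,  0.48484854],
       [ 0.        ,  0.        ,  0.        ,  1.        ]])}
model_short_center [([290, 235], 0.75), ([378, 211], 0.56)]

[... 856 characters left out ...]
middle []
clamp_long []
tray []
bottle []
pot []
{'time': 1.5, 'q': array([-1.19890036e+00,  2.63872505e-01,  1.60399675e+00, -1.08529018e-05,
        1.27371139e+00, -3.68901380e-02]), 'qd': array([ 0.00055356,  0.00020469, -0.00186215,  0.00117567,  0.00060129,
       -0.00048657]), 'effort': array([ 1.40857130e-03, -5.02049625e+01, -3.57237124e+01,  7.28398352e-02,
        1.85646041e-02, -2.45415703e-05]), 'tcp_pos': array([ 0.26830909, -0.61937308,  0.40472603]), 'tcp_rot': array([ 3.07618408e+00,  6.37660244e-01, -1.29264918e-05]), 'contact_force': array([-0.15854866,  0.54865521,  0.41371513]), 'torque': array([-0.01392818,  0.01132576, -0.01562684]), 'grip_width': 0.9982760810550702}
```

View pics/a_scene.png

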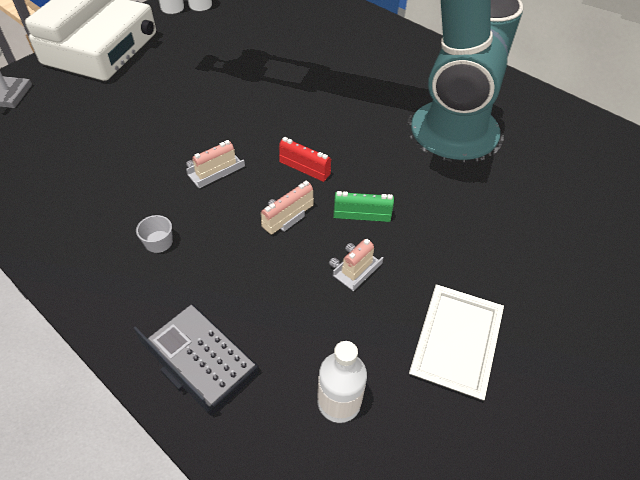

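View pics/a_side.png

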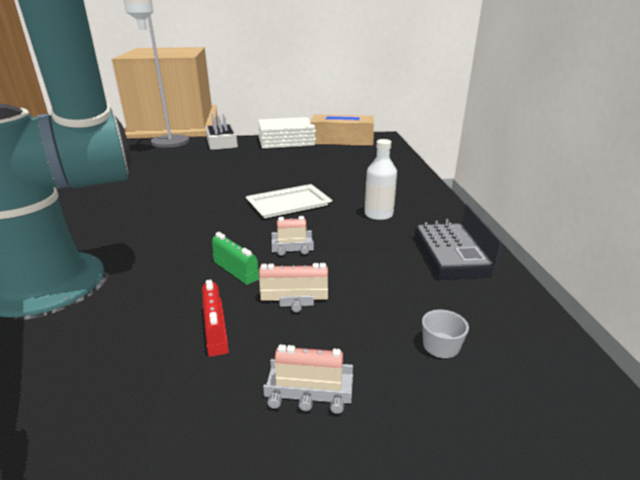

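```bash
cat > h.py <<'E'
import numpy as np, cv2
from scipy.spatial.transform import Rotation as R
from scipy.optimize import least_squares
def ray(ci,uv):
    f=240/np.tan(np.radians(ci["vfov"]/2)); x=(np.array(uv,float)-[ci["cx"],ci["cy"]])/f
    P=ci["pose"]
    if ci.get("fish"):
        r=np.hypot(*x); d=np.array([*(np.sin(r)*x/max(r,1e-9)),np.cos(r)])
    else: d=np.array([*x,1.]); d/=np.linalg.norm(d)
    return P[:3,3],P[:3,:3]@d
def proj(ci,p):
    f=240/np.tan(np.radians(ci["vfov"]/2)); P=ci["pose"]
    c=(np.asarray(p,float).reshape(-1,3)-P[:3,3])@P[:3,:3]
    if ci.get("fish"):
        h=np.hypot(c[:,0],c[:,1]); s=np.arctan2(h,c[:,2])/np.maximum(h,1e-9)
    else: s=1/c[:,2]
    return np.stack([ci["cx"]+f*c[:,0]*s,ci["cy"]+f*c[:,1]*s],1)
def plane(ci,uv,z):
    o,d=ray(ci,uv); return o+d*(z-o[2])/d[2]
def tri(rs):
    A=0;b=0
    for o,d in rs:
        M=np.eye(3)-np.outer(d,d);A=A+M;b=b+M@o
    p=np.linalg.solve(A,b); return p,[float(np.linalg.norm((np.eye(3)-np.outer(d,d))@(p-o))) for o,d in rs]
E
python3 - <<'E'
from h import *; from rig import camera_info
S,D=camera_info("scene"),camera_info("side")
for n,a,b in [("short",(359,256),(290,235)),("mid",(212,158),(310,365)),("long",(286,209),(292,281)),("cl_short",(287,218),(296,298)),("cl_mid",(357,268),(292,248)),("cl_long",(216,171),(312,389)),("tray",(455,344),(286,204)),("bottle",(338,400),(376,213)),("pot",(160,244),(441,348)),("red",(305,157),(218,316)),("green",(363,202),(235,256))]:
    p,e=tri([ray(S,a),ray(D,b)]); print(n,p.round(3),np.round(e,4))
# short-axis yaw: tray corners on z=.018
print([plane(S,c,.018).round(3) for c in [(437,288),(503,303),(485,394),(412,376)]])
E
```

```text
short [0.484 0.089 0.033] [0.002 0.002]
mid [ 0.501 -0.318  0.044] [0.0019 0.0019]
long [ 0.488 -0.099  0.035] [0.0049 0.0049]
cl_short [ 0.489 -0.101  0.001] [0.0002 0.0002]
cl_mid [ 0.488  0.091 -0.001] [0.0016 0.0016]
cl_long [ 0.5   -0.319 -0.   ] [0.0016 0.0016]
tray [ 0.487  0.328 -0.003] [0.0054 0.0054]
bottle [0.715 0.243 0.001] [0.0033 0.0033]
pot [ 0.716 -0.248 -0.007] [0.0006 0.0006]
red [ 0.355 -0.178  0.032] [0.0039 0.0039]
green [0.371 0.006 0.036] [0.0019 0.0019]
[array([0.429, 0.239, 0.018]), array([0.373, 0.347, 0.018]), array([0.549, 0.418, 0.018]), array([0.606, 0.31 , 0.018])]
```

```bash
python3 -m creep '[[100,0.042,-0.025,0,0,0,0],[100,0.042,-0.025,0,0,0,0],[100,0.042,-0.025,0,0,0,0],[100,0.042,-0.025,0,0,0,0],[100,0.042,-0.025,0,0,0,0],[100,0.042,-0.025,0,0,0,0],[100,0.042,-0.025,0,0,0,0],[100,0.042,-0.025,0,0,0,0]]' 20
cat > snap.py <<'E'
import sys,pickle,cv2
from rig import *
n=sys.argv[1]; ci=camera_info("wrist"); s=sense(); im=get_image("wrist"); ci["fish"]=True
cv2.imwrite(f"pics/{n}.png",im[:,:,::-1]); pickle.dump(ci,open(f"pics/{n}.pkl","wb"))
from h import *
z=s["tcp_rot"]; M=R.from_rotvec(z).as_matrix()
print("t",s["time"],"tcp",s["tcp_pos"].round(4),"x",M[:,0].round(4),"z",M[:,2].round(4),"F",s["contact_force"].round(1),"w",round(s["grip_width"],3))
for t in sys.argv[2:]:
    for d in mark_of(t,"wrist")[:3]: print(t,[round(float(v),1) for v in d["xy"]],round(d["p"],2),plane(ci,d["xy"],.038 if "model" in t else 0)[:2].round(4))
E
python3 snap.py w1 model_middle_center clamp_long model_long_center
```

```text
time: 2.5
tcp_pos: [0.4979, -0.3009, 0.405]
tcp_rot: [3.076, 0.638, 0.001]
contact_force: [-0.3, -0.2, -0.5]
grip_width: 1.001
t 2.5 tcp [ 0.4979 -0.3009  0.405 ] x [9.176e-01 3.975e-01 4.000e-04] z [ 6.e-04 -4.e-04 -1.e+00] F [-0.3 -0.2 -0.5] w 1.001
model_middle_center [331.7, 224.7] 0.94 [ 0.4983 -0.3158]
clamp_long [330.7, 212.2] 0.61 [ 0.5034 -0.3139]
model_long_center [130.6, 151.7] 0.98 [ 0.4891 -0.0994]
model_long_center [40.0, 220.7] 0.91 [0.3718 0.0008]
model_long_center [164.4, 294.1] 0.85 [ 0.3589 -0.1818]
```

```bash
python3 -m creep '[[100,0.018,-0.045,0,0,0,0],[100,0.018,-0.045,0,0,0,0],[100,0.018,-0.045,0,0,0,0],[100,0.018,-0.045,0,0,0,0],[100,0.018,-0.045,0,0,0,0],[100,0.018,-0.045,0,0,0,0]]'
python3 snap.py w2 model_short_center model_long_center clamp_short clamp_middle tray; python3 -c "
import cv2
a=cv2.imread('pics/w1.png');b=cv2.imread('pics/w2.png')
cv2.imwrite('pics/w1c.png',cv2.resize(a[130:330,200:470],None,fx=2.9,fy=2.9,interpolation=2))"
```

```text
time: 3.45
tcp_pos: [0.4886, -0.0116, 0.405]
tcp_rot: [3.076, 0.634, 0.001]
contact_force: [0.0, -0.4, -0.6]
grip_width: 1.004
t 3.45 tcp [ 0.4886 -0.0116  0.405 ] x [9.185e-01 3.954e-01 4.000e-04] z [ 7.e-04 -6.e-04 -1.e+00] F [ 0.  -0.4 -0.6] w 1.004
model_short_center [217.4, 173.9] 0.66 [0.4921 0.0935]
model_long_center [399.6, 378.7] 0.92 [ 0.3563 -0.1714]
model_long_center [256.6, 310.9] 0.66 [0.3751 0.0081]
model_long_center [396.3, 254.2] 0.63 [ 0.4874 -0.0975]
clamp_short [392.9, 244.5] 0.8 [ 0.4887 -0.1012]
tray [60.3, 108.8] 0.55 [0.4898 0.3288]
```

View pics/w2.png

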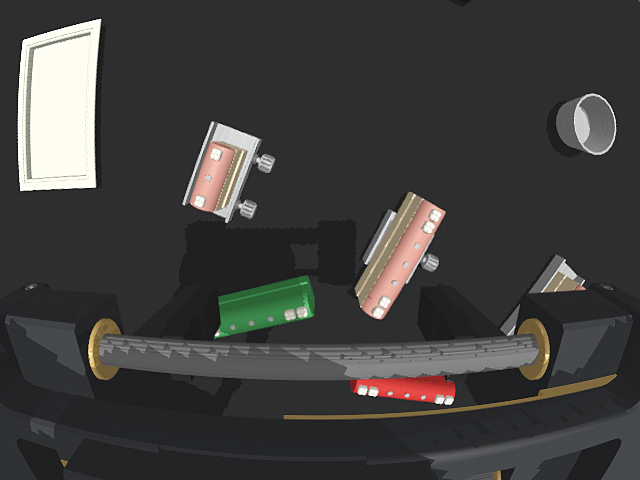

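View pics/w1c.png

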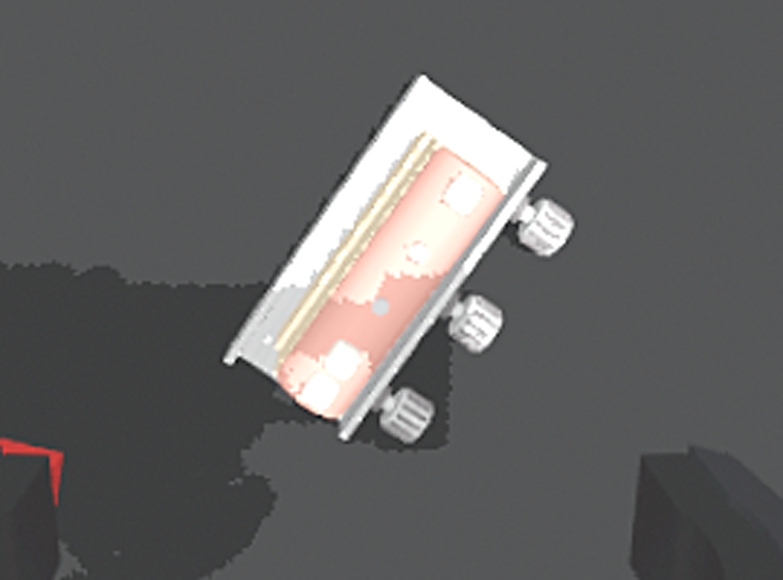

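```bash
python3 - <<'E'
import cv2,numpy as np
b=cv2.imread('pics/w2.png')
A=cv2.resize(b[110:235,170:290],None,fx=3.3,fy=3.3,interpolation=2)
B=cv2.resize(b[185:330,345:460],None,fx=3.3,fy=3.3,interpolation=2)
H=max(A.shape[0],B.shape[0]);c=np.zeros((H,A.shape[1]+B.shape[1],3),np.uint8);c[:A.shape[0],:A.shape[1]]=A;c[:B.shape[0],A.shape[1]:]=B
cv2.imwrite('pics/w2c.png',c);print(A.shape,c.shape)
E
cat > fit.py <<'E'
# fit pose (x,y,yaw) of a model's pink crest; imgs: list of (camera dict, bgr)
from h import *
def pink(im):
    h=cv2.cvtColor(im,cv2.COLOR_BGR2HSV); return ((((h[...,0]<10)|(h[...,0]>172))&(h[...,1]>50)&(h[...,1]<150)&(h[...,2]>90))*255).astype(np.uint8)
def crest(p,L,zb,z0=.047):
    x,y,a=p; t=np.linspace(0,np.pi,15); zz=np.concatenate([[z0,z0],.047+.013*np.sin(t)]); yy=np.concatenate([[-.013,.013],.013*np.cos(t)])
    P=np.array([[sx*L/2,v,w] for sx in(-1,1) for v,w in zip(yy,zz)])
    c,s=np.cos(a),np.sin(a); return np.stack([x+c*P[:,0]-s*P[:,1],y+s*P[:,0]+c*P[:,1],P[:,2]+zb],1)
def fit(obs,L,p0,zb=.008,z0=.047,near=60,freez=False):
    tg=[]
    for ci,im in obs:
        m=pink(im); c=proj(ci,[p0[0],p0[1],zb+.05])[0]; k=np.zeros_like(m); cv2.circle(k,(int(c[0]),int(c[1])),near,255,-1); m&=k
        n,lab,st,_=cv2.connectedComponentsWithStats(m)
        m=np.isin(lab,[i for i in range(1,n) if st[i,4]>12]).astype(np.uint8)
        pts=np.argwhere(m)[:,::-1].astype(np.float32); tg.append(cv2.convexHull(pts)[:,0])
    th=np.linspace(0,2*np.pi,48,endpoint=False); D=np.stack([np.cos(th),np.sin(th)],1)
    def res(q):
        r=[]
        for (ci,_),h in zip(obs,tg):
            r.append((proj(ci,crest(q[:3],L,q[3] if freez else zb,z0))@D.T).max(0)-((h@D.T).max(0)+.3))
        return np.concatenate(r)
    s=least_squares(res,list(p0)+([zb] if freez else []),x_scale=[.01,.01,.1]+([.01] if freez else []),loss="soft_l1"); n=len(th)
    return s.x,[float(np.sqrt(np.mean(res(s.x)[i*n:(i+1)*n]**2))) for i in range(len(obs))]
def rect(ci,px,dims,z):  # px: corner pixels -> centre,yaw with known dims, order along: (+,+),(+,-),(-,-),(-,+)
    C=np.array([[1,1],[1,-1],[-1,-1],[-1,1]])*np.array(dims)/2
    W=np.array([plane(ci,p,z)[:2] for p in px])
    f=lambda q:(np.stack([q[0]+np.cos(q[2])*C[:,0]-np.sin(q[2])*C[:,1],q[1]+np.sin(q[2])*C[:,0]+np.cos(q[2])*C[:,1]],1)-W).ravel()
    a0=np.arctan2(*(W[0]+W[1]-W[2]-W[3])[::-1]); s=least_squares(f,[*W.mean(0),a0]); return s.x,(s.fun*1000).round(1)
E
python3 - <<'E'
from fit import *; import pickle; from rig import camera_info
S,D=camera_info("scene"),camera_info("side"); si=cv2.imread("pics/a_scene.png"); di=cv2.imread("pics/a_side.png")
w=lambda n:(pickle.load(open(f"pics/{n}.pkl","rb")),cv2.imread(f"pics/{n}.png"))
for n,L,p,obs in [("short",.06,(.488,.09),[(S,si),(D,di),w("w2")]),("middle",.09,(.5,-.317),[(S,si),(D,di),w("w1")]),("long",.12,(.488,-.1),[(S,si),(D,di),w("w2")])]:
  for z0 in (.044,.047,.05):
    x,e=fit(obs,L,(*p,0.),z0=z0,freez=True); print(n,z0,x.round(4),np.degrees(x[2]).round(1),np.round(e,2))
  print(fit(obs[2:],L,(*p,0.))[0].round(4))
# long clamp
ci=w("w1")[0]; px=np.array([(420,75),(547,160),(345,437),(230,360)])/2.9+[200,130]
print(rect(ci,px,(.12,.052),.024))
E
```

```text
(412, 396, 3) (478, 776, 3)
short 0.044 [0.4906 0.0936 0.0194 0.007 ] 1.1 [ 1.01 30.49  1.25]
short 0.047 [0.4907 0.0937 0.0187 0.0067] 1.1 [ 0.91 31.02  1.  ]
short 0.05 [0.4906 0.0935 0.0179 0.0065] 1.0 [ 0.88 30.97  1.09]
[0.4909 0.094  0.0187]
middle 0.044 [ 0.4993 -0.3161 -0.2063  0.0091] -11.8 [0.91 1.23 1.17]
middle 0.047 [ 0.4993 -0.3161 -0.2032  0.0084] -11.6 [0.91 0.77 1.01]
middle 0.05 [ 0.4993 -0.316  -0.2027  0.0083] -11.6 [0.9  0.76 1.13]
[ 0.4992 -0.3165 -0.2041]
long 0.044 [ 0.4876 -0.0994 -0.0641  0.0112] -3.7 [ 1.18 18.04  3.81]
long 0.047 [ 0.4875 -0.0999 -0.0652  0.0088] -3.7 [ 0.91 18.65  3.33]
long 0.05 [ 0.4875 -0.0998 -0.0649  0.0088] -3.7 [ 0.9  18.65  3.36]
[ 0.4854 -0.101  -0.0584]
(array([ 0.50034115, -0.31622637, -0.18588037]), array([ 0.8, -0.1, -0.4,  0. ,  0.1, -1.3, -0.6,  1.4]))
```

View pics/w2c.png

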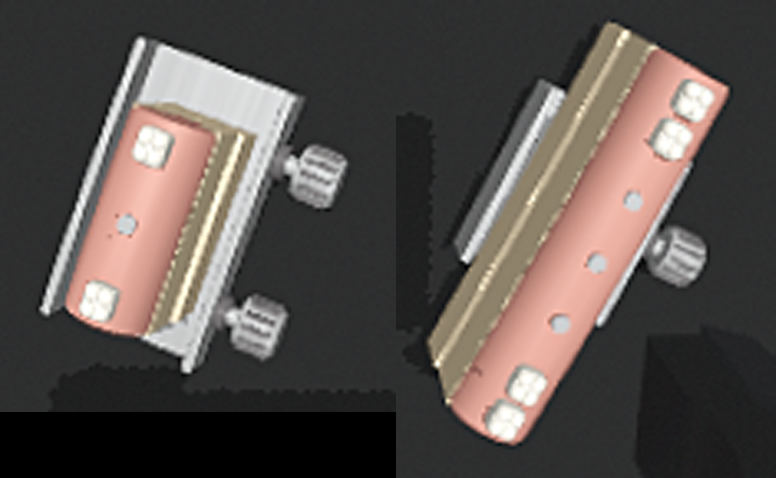

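```bash
python3 - <<'E'
from fit import *; import pickle
ci=pickle.load(open("pics/w2.pkl","rb"))
px=np.array([(139,40),(303,97),(189,372),(43,313)])/3.3+[170,110]; r=rect(ci,px,(.09,.052),.024); print("mid",r,np.degrees(r[0][2]))
px=(np.array([(541,80),(690,165),(604,326),(458,252)])-[396,0])/3.3+[345,185]; r=rect(ci,px,(.06,.052),.024); print("short",r,np.degrees(r[0][2]))
W=lambda n:(pickle.load(open(f"pics/{n}.pkl","rb")),cv2.imread(f"pics/{n}.png"))
print(fit([W("w2")],.12,(.4875,-.0998,-.065),near=52))
print(fit([W("w2")],.06,(.4907,.0937,.019),near=40))
E
```

```text
mid (array([0.49175543, 0.09465924, 0.00140393]), array([ 0.9, -0.3, -0.9,  1. , -0.3, -1. ,  0.3,  0.3])) 0.0804393111826682
short (array([ 0.49201689, -0.10178744, -0.04303191]), array([-0.7, -2.7,  1.7,  1. ,  0.4,  2.2, -1.4, -0.5])) -2.465546569514879
(array([ 0.47676555, -0.10133295, -0.03667802]), [10.583793481343521])
(array([0.49090431, 0.09401198, 0.01872622]), [0.9990415726720461])
```

```bash
python3 -m creep '[[100,0.0218,-0.048,0,0,0,0],[100,0.0218,-0.048,0,0,0,0],[100,0,0,0.03,0,0,7.4],[100,0,0,0.03,0,0,7.4],[100,0,0,0.03,0,0,7.4],[100,0,0,0,0,0,0]]'
python3 snap.py w3 model_short_center clamp_middle; python3 - <<'E'
from fit import *; import pickle
W=lambda n:(pickle.load(open(f"pics/{n}.pkl","rb")),cv2.imread(f"pics/{n}.png"))
print(fit([W("w3")],.06,(.4907,.0937,.019),near=80),proj(W("w3")[0],[.4907,.0937,.06]))
E
```

```text
time: 4.5
tcp_pos: [0.4898, 0.0921, 0.3121]
tcp_rot: [3.14, 0.032, -0.009]
contact_force: [-0.5, 1.0, 0.7]
grip_width: 0.998
t 4.5 tcp [0.4898 0.0921 0.3121] x [ 0.9998  0.0204 -0.006 ] z [-0.006  -0.0012 -1.    ] F [-0.5  1.   0.7] w 0.998
model_short_center [317.4, 239.6] 0.7 [0.4918 0.092 ]
(array([0.4911554 , 0.09336239, 0.02244671]), [1.4720246368567929]) [[314.72877653 249.75163883]]
```

```bash
python3 -m creep '[[100,0.001,-0.0013,0.039,0,0,0],[100,0,0,0.039,0,0,0],[100,0,0,0.039,0,0,0],[100,0,0,0,0,0,0],[25,0,0,0,0,0,0],[20,0,0,0,0,0,0],[20,0,0,0,0,0,0],[20,0,0,0,0,0,0]]' 25; python3 -m creep '[[20,0,0,0,0,0,0],[20,0,0,0,0,0,0]]'
```

```text
time: 5.65
tcp_pos: [0.4921, 0.0952, 0.1986]
tcp_rot: [-3.141, -0.034, -0.002]
contact_force: [0.3, -0.3, -0.0]
grip_width: 0.572
time: 5.9
tcp_pos: [0.4917, 0.0951, 0.1977]
tcp_rot: [3.141, 0.034, -0.0]
contact_force: [0.1, -0.2, -0.8]
grip_width: 0.346
```

```bash
python3 -m creep '[[0,0,0,0,0,0,0],[0,0,0,0,0,0,0],[0,0,0,0,0,0,0]]' 25
```

```text
time: 6.28
tcp_pos: [0.4917, 0.0951, 0.1977]
tcp_rot: [3.141, 0.034, -0.0]
contact_force: [0.1, -0.4, 1.0]
grip_width: 0.292
```

```bash
python3 -m creep '[[0,0,0,-0.02,0,0,0],[0,0,0,-0.055,0,0,0],[0,0,0,-0.055,0,0,0],[0,0,-0.047,0,0,0,0],[0,0,-0.047,0,0,0,0],[0,0.001,-0.047,0,0,0,0],[0,0.001,-0.047,0,0,0,0],[0,0,-0.046,0,0,0,0]]'; python3 -m creep '[[0,0,0,0,0,0,0],[0,0,0,0,0,0,0]]'; python3 snap.py w4 model_short_center tray
```

```text
time: 7.28
tcp_pos: [0.4884, 0.3306, 0.3274]
tcp_rot: [3.141, 0.034, -0.0]
contact_force: [0.5, -0.6, -0.5]
grip_width: 0.29
time: 7.52
tcp_pos: [0.4884, 0.3289, 0.3271]
tcp_rot: [3.14, 0.035, -0.002]
contact_force: [0.2, -0.4, -0.7]
grip_width: 0.295
t 7.525 tcp [0.4884 0.3289 0.3271] x [ 0.9998  0.0221 -0.001 ] z [-0.001  -0.0011 -1.    ] F [ 0.2 -0.4 -0.7] w 0.295
model_short_center [320.5, 318.8] 0.86 [0.4222 0.3249]
tray [316.8, 221.6] 0.58 [0.4939 0.3295]
```

View pics/w4.png

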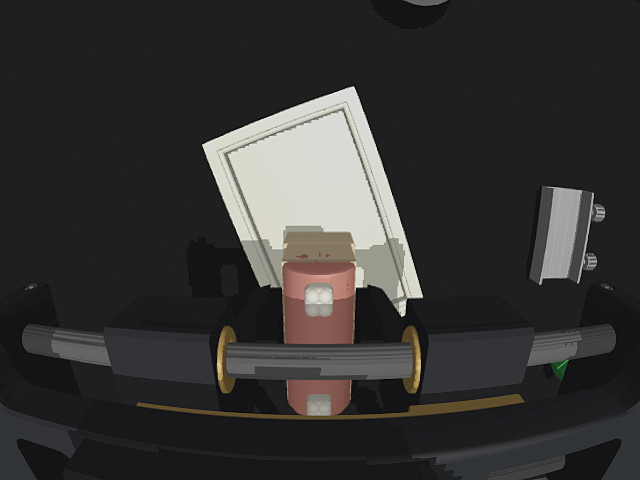

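```bash
python3 -m creep '[[0,0.003,0,0.05,0,0,0],[0,0,0,0.05,0,0,0],[0,0,0,0.02,0,0,0],[0,0,0,0.005,0,0,0],[0,0,0,0,0,0,0],[0,0,0,0.003,0,0,0],[0,0,0,0,0,0,0]]'
```

```text
time: 8.55
tcp_pos: [0.4922, 0.3295, 0.2009]
tcp_rot: [-3.14, -0.034, -0.003]
contact_force: [-0.7, -0.0, -0.9]
grip_width: 0.294
```

```bash
python3 -m creep '[[0,0,0,0.002,0,0,0],[0,0,0,0,0,0,0]]';python3 -m creep '[[0,0,0,0.0015,0,0,0],[0,0,0,0,0,0,0]]'
```

```text
time: 8.8
tcp_pos: [0.4917, 0.3292, 0.1977]
tcp_rot: [3.141, 0.034, -0.0]
contact_force: [-0.4, 0.4, -0.7]
grip_width: 0.289
time: 9.05
tcp_pos: [0.4918, 0.3293, 0.1976]
tcp_rot: [3.141, 0.034, -0.0]
contact_force: [-3.6, -1.9, 8.2]
grip_width: 0.292
```

```bash
python3 -m creep '[[60,0,0,0,0,0,0],[60,0,0,0,0,0,0],[60,0,0,0,0,0,0],[100,0,0,-0.02,0,0,0],[100,0,0,-0.06,0,0,0],[100,0,0,-0.06,0,0,0],[100,0,0,0,0,0,0]]'; python3 snap.py w5 model_short_center clamp_middle
```

```text
time: 9.93
tcp_pos: [0.494, 0.3306, 0.3448]
tcp_rot: [-3.134, -0.034, -0.019]
contact_force: [0.2, -0.2, -0.1]
grip_width: 0.997
t 9.925 tcp [0.494  0.3306 0.3448] x [0.9997 0.0214 0.0124] z [ 0.0122  0.0075 -0.9999] F [ 0.2 -0.2 -0.1] w 0.997
model_short_center [324.6, 243.2] 0.74 [0.4902 0.3273]
clamp_middle [543.8, 237.5] 0.8 [0.4922 0.1015]
```

```bash
python3 -m creep '[[100,0,0.058,0,0,0,0],[100,0,0.058,-0.02,0,0,0],[100,0,0.058,-0.02,0,0,0],[100,0,0.045,0,0,0,0],[100,0,0,0,0,0,0],[100,0,0,0,0,0,0]]'; python3 snap.py w6 clamp_middle; python3 -c "
import cv2
a=cv2.imread('pics/w6.png');cv2.imwrite('pics/w6c.png',cv2.resize(a[120:330,180:460],None,fx=2.8,fy=2.8,interpolation=2))"
```

```text
time: 10.82
tcp_pos: [0.4959, 0.1103, 0.3745]
tcp_rot: [-3.141, -0.032, 0.005]
contact_force: [-0.5, 0.3, -0.0]
grip_width: 0.997
t 10.825 tcp [0.4959 0.1103 0.3745] x [ 0.9998  0.0205 -0.0032] z [-3.2e-03  1.0e-04 -1.0e+00] F [-0.5  0.3 -0. ] w 0.997
clamp_middle [332.7, 221.4] 0.81 [0.4914 0.0959]
```

View pics/w6c.png

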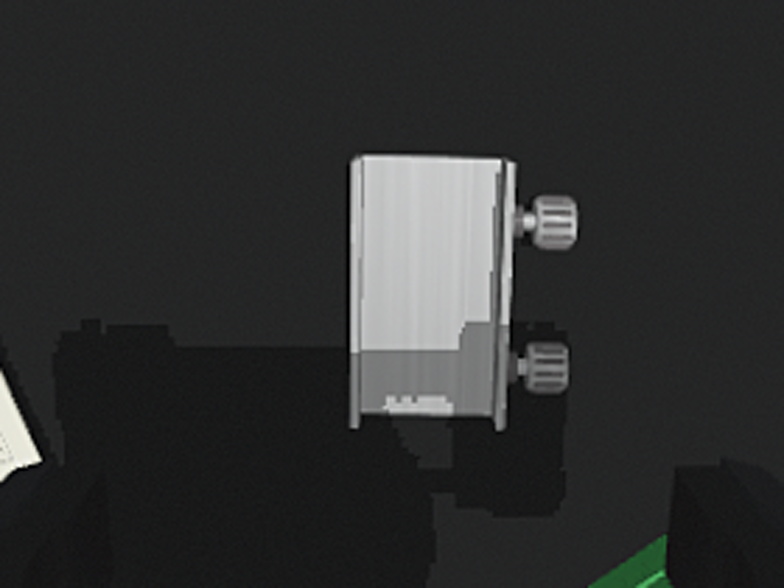

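```bash
python3 - <<'E'
from fit import *; import pickle
ci=pickle.load(open("pics/w6.pkl","rb"))
px=np.array([(351,157),(516,163),(505,430),(350,428)])/2.8+[180,120]; r=rect(ci,px,(.09,.052),.024); print("mid",r,np.degrees(r[0][2]))
E
python3 -m creep '[[100,0,0.0533,0,0,0,0],[100,0,0.0533,0,0,0,0],[100,0,0.0533,0,0,0,0],[100,-0.002,0.0533,0,0,0,0],[100,-0.002,0.0533,0,0,0,0],[100,0,0.0533,0,0,0,0],[100,0,0.0533,0,0,0,0],[100,0,0.0533,0,0,0,0]]'
python3 -m creep '[[100,0,0,0.03,0,0,6.4],[100,0,0,0.03,0,0,6.4],[100,0,0,0,0,0,0],[100,0,0,0,0,0,0]]'
python3 snap.py w7 model_middle_center; python3 - <<'E'
from fit import *; import pickle
W=lambda n:(pickle.load(open(f"pics/{n}.pkl","rb")),cv2.imread(f"pics/{n}.png"))
print(fit([W("w7")],.09,(.4993,-.316,-.203),near=100))
E
```

```text
mid (array([0.49160534, 0.09565715, 0.00502318]), array([-0.6, -0.4,  0.2,  0.2,  0.2,  0.4,  0.2, -0.1])) 0.28780703846253713
time: 11.92
tcp_pos: [0.5024, -0.3166, 0.3756]
tcp_rot: [-3.141, -0.037, 0.001]
contact_force: [1.1, 0.9, 0.6]
grip_width: 1.002
time: 12.42
tcp_pos: [0.5024, -0.3155, 0.3167]
tcp_rot: [3.126, -0.312, 0.001]
contact_force: [-0.2, -0.2, 0.2]
grip_width: 1.0
t 12.425 tcp [ 0.5024 -0.3155  0.3167] x [ 9.803e-01 -1.974e-01  4.000e-04] z [ 4.e-04 -1.e-04 -1.e+00] F [-0.2 -0.2  0.2] w 1.0
model_middle_center [320.7, 246.1] 0.63 [ 0.4999 -0.317 ]
(array([ 0.49937939, -0.31586275, -0.20473376]), [1.0981921517872586])
```

```bash
python3 -m creep '[[100,-0.003,0.001,0.04,0,0,0],[100,0,0,0.045,0,0,0],[100,0,0,0.032,0,0,0],[40,0,0,0.002,0,0,0],[0,0,0,0,0,0,0],[0,0,0,0,0,0,0],[0,0,0,0,0,0,0],[0,0,0,0,0,0,0]]' 25; python3 -m creep '[[0,0,0,0,0,0,0],[0,0,0,0,0,0,0],[0,0,0,0,0,0,0]]'
```

```text
time: 13.52
tcp_pos: [0.4986, -0.3167, 0.1981]
tcp_rot: [3.125, -0.317, 0.002]
contact_force: [0.9, 0.7, -0.6]
grip_width: 0.451
time: 13.9
tcp_pos: [0.4984, -0.3165, 0.1974]
tcp_rot: [-3.126, 0.317, 0.0]
contact_force: [-0.8, 0.6, 3.0]
grip_width: 0.294
```

```bash
python3 -m creep '[[0,0,0,-0.02,0,0,0],[0,0,0,-0.055,0,0,0],[0,0,0,-0.055,0,0,0],[0,0,0,0,0,0,-6],[0,0,0,0,0,0,-5.9],[0,0,0,0,0,0,0]]';python3 -m creep '[[0,-0.0008,-0.0515,0,0,0,0],[0,-0.0008,-0.0515,0,0,0,0],[0,-0.0008,-0.0515,0,0,0,0],[0,-0.0008,-0.0515,0,0,0,0],[0,-0.0008,-0.0515,0,0,0,0],[0,-0.0008,-0.0515,0,0,0,0],[0,-0.0008,-0.0515,0,0,0,0],[0,0,-0.0515,0,0,0,0]]';python3 -m creep '[[0,0,0,0,0,0,0],[0,0,0,0,0,0,0]]'; python3 snap.py w8 clamp_middle
```

```text
time: 14.65
tcp_pos: [0.4983, -0.3165, 0.3284]
tcp_rot: [3.141, 0.007, 0.002]
contact_force: [1.0, 1.1, -1.3]
grip_width: 0.294
time: 15.65
tcp_pos: [0.4901, 0.0971, 0.3277]
tcp_rot: [3.142, 0.005, 0.001]
contact_force: [0.4, -0.3, -0.3]
grip_width: 0.297
time: 15.9
tcp_pos: [0.4903, 0.0953, 0.3273]
tcp_rot: [3.141, 0.009, -0.0]
contact_force: [0.2, 0.1, -0.9]
grip_width: 0.294
t 15.9 tcp [0.4903 0.0953 0.3273] x [ 1.0e+00  5.6e-03 -1.0e-04] z [-1.e-04 -6.e-04 -1.e+00] F [ 0.2  0.1 -0.9] w 0.294
```

View pics/w8.png

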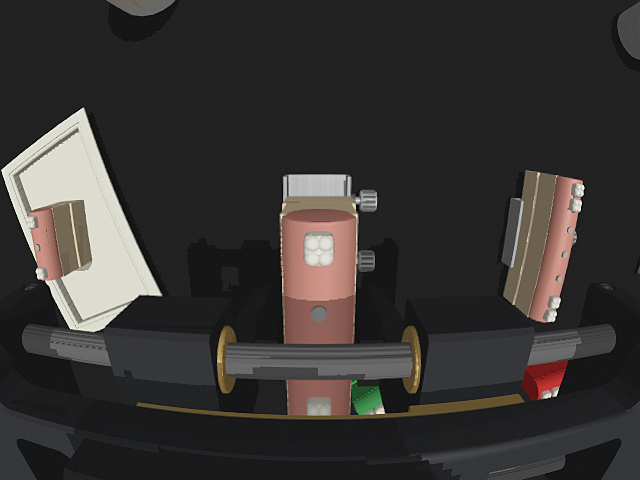

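```bash
python3 -m creep '[[0,0.0005,0,0.05,0,0,0],[0,0,0,0.05,0,0,0],[0,0,0,0.02,0,0,0],[0,0,0,0.006,0,0,0],[0,0,0,0,0,0,0],[0,0,0,0,0,0,0]]'; python3 -m creep '[[0,0,0,0.002,0,0,0],[0,0,0,0,0,0,0],[0,0,0,0,0,0,0]]'
```

```text
time: 16.75
tcp_pos: [0.4919, 0.0952, 0.2027]
tcp_rot: [-3.141, -0.008, -0.004]
contact_force: [0.1, -0.3, -1.1]
grip_width: 0.291
time: 17.12
tcp_pos: [0.491, 0.0955, 0.1995]
tcp_rot: [-3.142, -0.009, -0.001]
contact_force: [0.4, -0.5, -0.8]
grip_width: 0.293
```

```bash
python3 -m creep '[[0,0,0,0.002,0,0,0],[0,0,0,0,0,0,0],[0,0,0,0,0,0,0]]';python3 -m creep '[[0,0,0,0.0015,0,0,0],[0,0,0,0,0,0,0]]'
```

```text
time: 17.5
tcp_pos: [0.4911, 0.0955, 0.1973]
tcp_rot: [-3.141, -0.009, -0.001]
contact_force: [1.1, 0.4, -0.4]
grip_width: 0.289
time: 17.75
tcp_pos: [0.4913, 0.0955, 0.1973]
tcp_rot: [-3.142, -0.009, 0.0]
contact_force: [-4.2, -1.0, 12.2]
grip_width: 0.292
```

```bash
python3 -m creep '[[60,0,0,0,0,0,0],[60,0,0,0,0,0,0],[60,0,0,0,0,0,0],[100,0,0,-0.02,0,0,0],[100,0,0,-0.06,0,0,0],[100,0,0,-0.05,0,0,0],[100,0,0,0,0,0,0]]'; python3 -m creep '[[100,-0.002,0.049,0,0,0,0],[100,-0.002,0.049,0,0,0,0],[100,0,0.049,0,0,0,0],[100,0,0.048,0,0,0,0],[100,0,0,0,0,0,4],[100,0,0,0,0,0,0],[100,0,0,0,0,0,0]]'; python3 snap.py w9 model_long_center;python3 - <<'E'
from fit import *; import pickle
W=lambda n:(pickle.load(open(f"pics/{n}.pkl","rb")),cv2.imread(f"pics/{n}.png"))
c,i=W("w9")
for n in(75,85,95):print(fit([(c,i)],.12,(.4875,-.0998,-.065),near=n))
i=i.copy();r=fit([(c,i)],.12,(.4875,-.0998,-.065),near=85)[0]
cv2.polylines(i,[cv2.convexHull(proj(c,crest(r,.12,.008)).astype(np.float32)).astype(int)],True,(0,255,0));cv2.imwrite("pics/w9o.png",i)
E
```

```text
time: 18.62
tcp_pos: [0.493, 0.0957, 0.3307]
tcp_rot: [-3.14, -0.009, -0.015]
contact_force: [-0.7, 0.9, -0.0]
grip_width: 0.995
time: 19.5
tcp_pos: [0.4877, -0.0991, 0.3247]
tcp_rot: [-3.14, 0.098, 0.003]
contact_force: [-0.3, 1.3, 0.8]
grip_width: 0.999
t 19.5 tcp [ 0.4877 -0.0991  0.3247] x [ 0.998  -0.0625 -0.0018] z [-1.7e-03  5.0e-04 -1.0e+00] F [-0.3  1.3  0.8] w 0.999
model_long_center [209.5, 370.9] 0.9 [0.3741 0.0045]
model_long_center [409.2, 377.5] 0.83 [ 0.357  -0.1719]
model_long_center [315.3, 237.9] 0.71 [ 0.4891 -0.0972]
(array([ 0.47892099, -0.0988087 , -0.07059436]), [9.024939802081981])
(array([ 0.48556426, -0.09950907, -0.06528243]), [1.9099814043068668])
(array([ 0.48729804, -0.09969825, -0.06644563]), [1.174326982471206])
```

View pics/w9o.png

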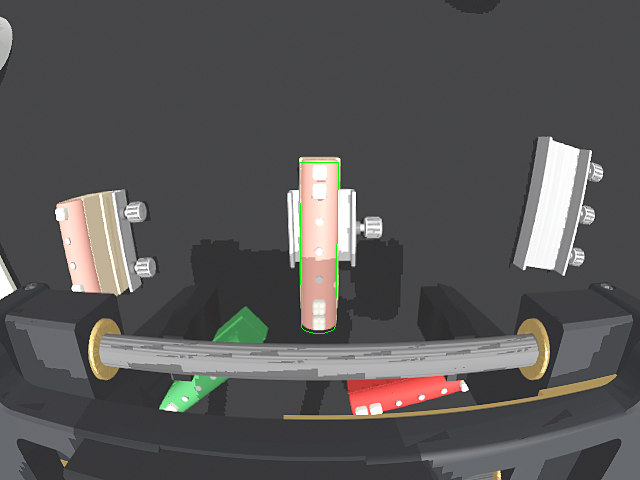

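```bash
python3 -m creep '[[100,-0.0003,0.0006,0.045,0,0,0],[100,0,0,0.045,0,0,0],[100,0,0,0.034,0,0,0],[40,0,0,0.003,0,0,0],[0,0,0,0,0,0,0],[0,0,0,0,0,0,0],[0,0,0,0,0,0,0],[0,0,0,0,0,0,0]]' 28; python3 -m creep '[[0,0,0,0,0,0,0],[0,0,0,0,0,0,0],[0,0,0,0,0,0,0],[0,0,0,0,0,0,0]]'
```

```text
time: 20.6
tcp_pos: [0.4881, -0.1003, 0.1996]
tcp_rot: [3.14, -0.101, 0.003]
contact_force: [-0.3, -0.2, 0.1]
grip_width: 0.458
time: 21.1
tcp_pos: [0.4878, -0.1002, 0.1989]
tcp_rot: [-3.14, 0.101, -0.0]
contact_force: [-0.9, 1.4, 3.6]
grip_width: 0.287
```

```bash
python3 -m creep '[[0,0,0,-0.02,0,0,0],[0,0,0,-0.055,0,0,0],[0,0,0,-0.055,0,0,0],[0,0,0,0,0,0,0],[0,0,0,0,0,0,0]]'; python3 - <<'E'
import cv2,numpy as np
a=cv2.imread("pics/w7.png")[110:360,200:440];b=cv2.imread("pics/w9.png")[125:285,500:610]
A=cv2.resize(a,None,fx=2,fy=2,interpolation=2);B=cv2.resize(b,None,fx=2.8,fy=2.8,interpolation=2)
c=np.zeros((500,480+B.shape[1],3),np.uint8);c[:,:480]=A;c[:B.shape[0],480:]=B;cv2.imwrite("pics/c79.png",c)
E
```

```text
time: 21.72
tcp_pos: [0.4871, -0.1, 0.3276]
tcp_rot: [-3.14, 0.101, 0.002]
contact_force: [-1.2, -0.3, -2.0]
grip_width: 0.289
```

View pics/c79.png

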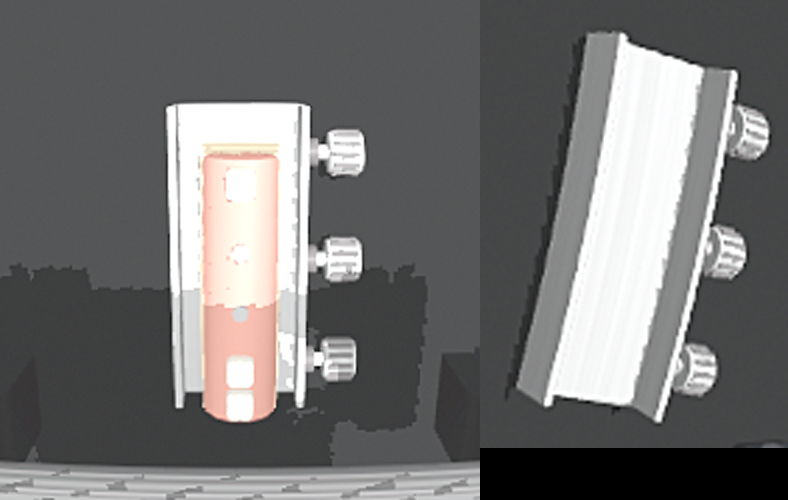

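```bash
python3 - <<'E'
from fit import *; import pickle
W=lambda n:pickle.load(open(f"pics/{n}.pkl","rb"))
r=rect(W("w7"),np.array([(167,104),(310,104),(306,406),(176,407)])/2+[200,110],(.12,.052),.024);print(r,np.degrees(r[0][2]))
r=rect(W("w9"),(np.array([(619,35),(738,71),(662,421),(547,403)])-[480,0])/2.8+[500,125],(.12,.052),.024);print(r,np.degrees(r[0][2]))
E
```

```text
(array([ 0.4997564 , -0.31641393, -0.1908053 ]), array([-0.5, -0.1,  0. ,  0.1,  0.3,  0.4,  0.1, -0.4])) -10.932338679045824
(array([ 0.49931332, -0.31695773, -0.18778333]), array([ 0.7, -0.4, -0.1,  0.2,  0.3, -0.3, -0.9,  0.6])) -10.759192252118646
```

```bash
python3 -m creep '[[0,0.0054,0.043,0,0,0,0],[0,0.0054,0.043,0,0,0,0],[0,0.0054,0.043,0,0,0,0],[0,0.0054,0.043,0,0,0,0],[0,0.0054,0.0433,0,0,0,0],[0,0,0,0,0,0,7.2],[0,0,0,0,0,0,0],[0,0,0,0,0,0,0]]'; python3 snap.py w10 clamp_long
```

```text
time: 22.72
tcp_pos: [0.5002, -0.316, 0.3266]
tcp_rot: [-3.126, 0.294, 0.005]
contact_force: [-0.0, -0.3, -1.7]
grip_width: 0.292
t 22.725 tcp [ 0.5002 -0.316   0.3266] x [ 0.9825 -0.1864 -0.0034] z [-0.003   0.0022 -1.    ] F [-0.  -0.3 -1.7] w 0.292
```

```bash
python3 -m creep '[[0,0,0.0004,0.05,0,0,0],[0,0,0,0.05,0,0,0],[0,0,0,0.02,0,0,0],[0,0,0,0.003,0,0,0],[0,0,0,0,0,0,0],[0,0,0,0,0,0,0],[0,0,0,0,0,0,0]]'; python3 -m creep '[[0,0,0,0.002,0,0,0],[0,0,0,0,0,0,0],[0,0,0,0,0,0,0]]'
```

```text
time: 23.7
tcp_pos: [0.5014, -0.3176, 0.2074]
tcp_rot: [3.126, -0.298, 0.004]
contact_force: [-0.7, 0.3, -1.6]
grip_width: 0.291
time: 24.08
tcp_pos: [0.5007, -0.3171, 0.2036]
tcp_rot: [-3.127, 0.298, 0.0]
contact_force: [-0.0, 0.4, -1.9]
grip_width: 0.291
```

```bash
python3 -m creep '[[0,0,-0.0005,0.003,0,0,0],[0,0,0,0,0,0,0],[0,0,0,0,0,0,0]]'; python3 -m creep '[[0,0,0,0.0015,0,0,0],[0,0,0,0,0,0,0],[0,0,0,0,0,0,0]]'
```

```text
time: 24.45
tcp_pos: [0.5008, -0.3166, 0.2005]
tcp_rot: [-3.127, 0.298, 0.0]
contact_force: [-0.8, -0.6, -2.4]
grip_width: 0.294
time: 24.82
tcp_pos: [0.5008, -0.3166, 0.1992]
tcp_rot: [-3.127, 0.298, 0.0]
contact_force: [0.6, -0.2, -1.4]
grip_width: 0.296
```

```bash
python3 -m creep '[[0,0,0,0.0012,0,0,0],[0,0,0,0,0,0,0],[0,0,0,0,0,0,0]]'
```

```text
time: 25.2
tcp_pos: [0.501, -0.3167, 0.1989]
tcp_rot: [3.127, -0.298, 0.0]
contact_force: [-2.2, 2.2, 5.7]
grip_width: 0.292
```

```bash
python3 -m creep '[[60,0,0,0,0,0,0],[60,0,0,0,0,0,0],[60,0,0,0,0,0,0],[100,0,0,-0.02,0,0,0],[100,0,0,-0.06,0,0,0],[100,0,0,-0.05,0,0,0],[100,0,0,0,0,0,0]]'; python3 -m creep '[[100,-0.013,-0.0527,0,0,0,0],[100,-0.013,-0.0527,0,0,0,0],[100,-0.013,-0.0527,0,0,0,0],[100,-0.013,-0.0527,0,0,0,0],[100,0,0,0,0,0,-8.4],[100,0,0,0,0,0,0],[100,0,0,0,0,0,0]]'; python3 snap.py w11 clamp_short;  python3 -c "
import cv2
a=cv2.imread('pics/w11.png');cv2.imwrite('pics/w11c.png',cv2.resize(a[100:310,260:540],None,fx=2.8,fy=2.8,interpolation=2))"
```

```text
time: 26.08
tcp_pos: [0.5028, -0.318, 0.3356]
tcp_rot: [3.121, -0.297, 0.017]
contact_force: [0.3, -0.3, -0.6]
grip_width: 0.996
time: 26.95
tcp_pos: [0.4895, -0.1001, 0.3279]
tcp_rot: [3.141, -0.072, -0.001]
contact_force: [0.3, 0.4, -0.4]
grip_width: 1.0
t 26.95 tcp [ 0.4895 -0.1001  0.3279] x [ 9.989e-01 -4.600e-02 -4.000e-04] z [-4.e-04  0.e+00 -1.e+00] F [ 0.3  0.4 -0.4] w 1.0
clamp_short [320.9, 226.7] 0.8 [ 0.4905 -0.1028]
```

View pics/w11c.png

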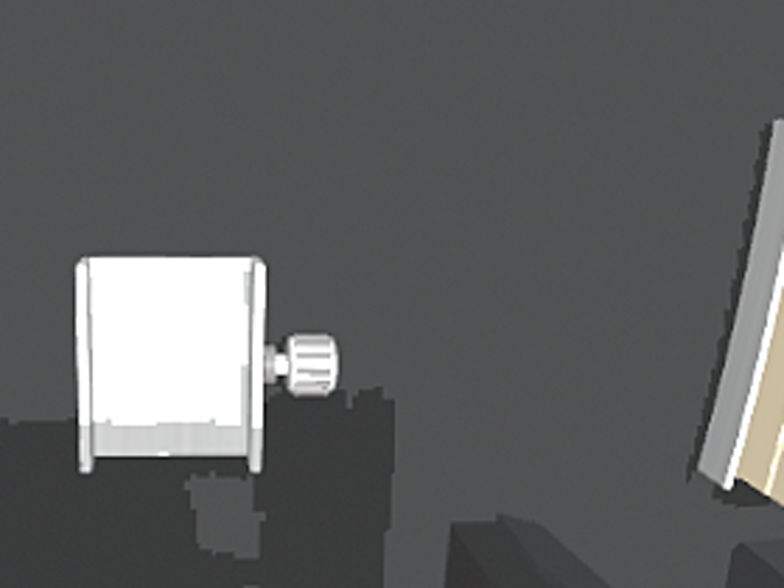

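```bash
python3 - <<'E'
from fit import *; import pickle
W=lambda n:pickle.load(open(f"pics/{n}.pkl","rb"))
r=rect(W("w11"),np.array([(77,258),(265,258),(262,472),(80,472)])/2.8+[260,100],(.06,.052),.024);print(r,np.degrees(r[0][2]))
E
python3 -m creep '[[100,0,0,0,0,0,-3.8],[100,0,0,0,0,0,0]]'; python3 -m creep '[[100,0.0013,-0.0537,0,0,0,0],[100,0.0013,-0.0537,0,0,0,0],[100,0.0013,-0.0537,0,0,0,0],[100,0.0013,-0.0537,0,0,0,0],[100,0.0013,-0.0537,0,0,0,0],[100,0.0013,-0.0537,0,0,0,0],[100,0.0013,-0.0537,0,0,0,0],[100,0.0013,-0.0537,0,0,0,0]]'; python3 -m creep '[[100,0,0,0,0,0,0],[100,0,0,0,0,0,0]]'; python3 snap.py w12 model_short_center; python3 - <<'E'
from fit import *; import pickle
W=lambda n:(pickle.load(open(f"pics/{n}.pkl","rb")),cv2.imread(f"pics/{n}.png"))
print(fit([W("w12")],.06,(.4918,.3293,.02),near=80),fit([W("w5")],.06,(.4918,.3293,.02),near=80))
E
```

```text
(array([ 0.49210055, -0.10283558, -0.04530288]), array([-1. ,  0.2, -1. , -0.1,  1. ,  0.3,  0.9, -0.3])) -2.5956640060905216
time: 27.3
tcp_pos: [0.4895, -0.1005, 0.3279]
tcp_rot: [-3.141, -0.032, 0.001]
contact_force: [-0.3, -0.9, -0.9]
grip_width: 1.002
time: 28.3
tcp_pos: [0.4902, 0.3314, 0.328]
tcp_rot: [3.141, 0.032, 0.0]
contact_force: [0.2, 0.5, -1.0]
grip_width: 0.999
time: 28.55
tcp_pos: [0.49, 0.3294, 0.3275]
tcp_rot: [3.14, 0.035, -0.001]
contact_force: [-1.1, 0.2, 0.3]
grip_width: 0.999
t 28.55 tcp [0.49   0.3294 0.3275] x [ 9.997e-01  2.240e-02 -8.000e-04] z [-8.0e-04 -1.1e-03 -1.0e+00] F [-1.1  0.2  0.3] w 0.999
model_short_center [321.3, 237.7] 0.71 [0.491  0.3265]
(array([0.49101885, 0.3286119 , 0.01482651]), [1.3449009942148231]) (array([0.49112402, 0.32863583, 0.01320194]), [1.315243955038104])
```

```bash
python3 -m creep '[[100,0.001,0.0006,0.045,0,0,0],[100,0,0,0.045,0,0,0],[100,0,0,0.036,0,0,0],[40,0,0,0.004,0,0,0],[0,0,0,0,0,0,0],[0,0,0,0,0,0,0],[0,0,0,0,0,0,0],[0,0,0,0,0,0,0]]' 25; python3 -m creep '[[0,0,0,0,0,0,0],[0,0,0,0,0,0,0],[0,0,0,0,0,0,0],[0,0,0,0,0,0,0]]'
```

```text
time: 29.65
tcp_pos: [0.4914, 0.3296, 0.1991]
tcp_rot: [-3.14, -0.036, -0.002]
contact_force: [-0.6, 0.3, -1.0]
grip_width: 0.458
time: 30.15
tcp_pos: [0.4911, 0.3294, 0.1982]
tcp_rot: [-3.141, -0.036, -0.0]
contact_force: [-1.2, -0.1, 2.3]
grip_width: 0.297
```

```bash
python3 -m creep '[[0,0,0,-0.02,0,0,0],[0,0,0,-0.055,0,0,0],[0,0,0,-0.055,0,0,0],[0,0,0,0,0,0,0]]'; python3 -m creep '[[0,-0.0011,0.054,0,0,0,0],[0,-0.0011,0.054,0,0,0,0],[0,-0.0011,0.054,0,0,0,0],[0,-0.0011,0.054,0,0,0,0],[0,-0.0011,0.054,0,0,0,0],[0,-0.0011,0.054,0,0,0,0],[0,-0.0011,0.054,0,0,0,0],[0,-0.0011,0.054,0,0,0,0]]'; python3 -m creep '[[0,0,0,0,0,0,3.9],[0,0,0,0,0,0,0],[0,0,0,0,0,0,0]]'
```

```text
time: 30.65
tcp_pos: [0.4931, 0.3306, 0.3355]
tcp_rot: [-3.135, -0.036, -0.017]
contact_force: [0.4, 0.2, -0.3]
grip_width: 0.293
time: 31.65
tcp_pos: [0.4914, -0.1044, 0.3274]
tcp_rot: [-3.141, -0.036, 0.002]
contact_force: [0.9, 0.5, -0.2]
grip_width: 0.291
time: 32.02
tcp_pos: [0.4919, -0.1023, 0.3275]
tcp_rot: [-3.141, 0.068, 0.002]
contact_force: [0.4, 0.4, -0.4]
grip_width: 0.295
```

```bash
python3 -m creep '[[0,0,0.0004,0.05,0,0,0],[0,0,0,0.05,0,0,0],[0,0,0,0.02,0,0,0],[0,0,0,0.003,0,0,0],[0,0,0,0,0,0,0],[0,0,0,0,0,0,0],[0,0,0,0,0,0,0]]'; python3 -m creep '[[0,0,0,0.002,0,0,0],[0,0,0,0,0,0,0],[0,0,0,0,0,0,0]]'
```

```text
time: 32.9
tcp_pos: [0.4929, -0.1033, 0.2063]
tcp_rot: [3.14, -0.07, 0.004]
contact_force: [-0.3, 0.2, -0.4]
grip_width: 0.294
time: 33.28
tcp_pos: [0.4921, -0.1032, 0.203]
tcp_rot: [-3.141, 0.071, 0.0]
contact_force: [0.6, -0.6, -0.3]
grip_width: 0.29
```

```bash
python3 -m creep '[[0,0,0,0.0035,0,0,0],[0,0,0,0,0,0,0],[0,0,0,0,0,0,0]]'; python3 -m creep '[[0,0,0,0.0015,0,0,0],[0,0,0,0,0,0,0],[0,0,0,0,0,0,0]]'
```

```text
time: 33.65
tcp_pos: [0.4922, -0.1032, 0.1994]
tcp_rot: [-3.141, 0.071, 0.0]
contact_force: [0.7, -0.8, 0.0]
grip_width: 0.288
time: 34.02
tcp_pos: [0.4924, -0.1032, 0.1982]
tcp_rot: [3.141, -0.071, 0.001]
contact_force: [-0.0, -0.1, 1.5]
grip_width: 0.29
```

```bash
python3 -m creep '[[0,0,0,0.001,0,0,0],[0,0,0,0,0,0,0],[0,0,0,0,0,0,0]]'
```

```text
time: 34.4
tcp_pos: [0.4924, -0.1032, 0.1982]
tcp_rot: [3.141, -0.071, 0.0]
contact_force: [-4.3, -0.2, 9.2]
grip_width: 0.297
```

Seated. Release, rise, and back to a spot that sees all three.

```bash
python3 -m creep '[[60,0,0,0,0,0,0],[60,0,0,0,0,0,0],[60,0,0,0,0,0,0],[100,0,0,-0.02,0,0,0],[100,0,0,-0.06,0,0,0],[100,0,0,-0.06,0,0,0],[100,0,0,-0.05,0,0,0],[100,0,0,-0.05,0,0,0]]'; python3 -m creep '[[100,0,0,0,0,0,0],[100,0,0,0,0,0,0]]'; python3 snap.py w13; python3 - <<'E'
from fit import *; import pickle; from rig import *
W=lambda n:(pickle.load(open(f"pics/{n}.pkl","rb")),cv2.imread(f"pics/{n}.png"))
S,D=camera_info("scene"),camera_info("side"); s=get_image("scene")[:,:,::-1].copy(); d=get_image("side")[:,:,::-1].copy()
cv2.imwrite("pics/f_scene.png",s);cv2.imwrite("pics/f_side.png",d)
for n,L,p,near in [("short",.06,(.4921,-.1028,-.045),60),("middle",.09,(.4916,.0957,.005),60),("long",.12,(.4998,-.3165,-.19),60)]:
    for nm,o in [("wrist",W("w13")),("side",(D,d)),("scene",(S,s))]:
        try:
            x,e=fit([o],L,p,near=near); c,sn=np.cos(p[2]),np.sin(p[2]); q=x[:2]-p[:2]
            print(n,nm,"along/across mm",np.round(1000*np.array([c*q[0]+sn*q[1],-sn*q[0]+c*q[1]]),1),"dyaw",np.degrees(x[2]-p[2]).round(1),np.round(e,2))
        except Exception as ex: print(n,nm,ex)
cv2.imwrite("pics/f_sidec.png",cv2.resize(d[190:440,200:500],None,fx=2.3,fy=2.3,interpolation=2))
E
```

```text
time: 35.4
tcp_pos: [0.4919, -0.1031, 0.4387]
tcp_rot: [3.141, -0.071, 0.001]
contact_force: [0.8, 0.0, 0.2]
grip_width: 1.002
time: 35.65
tcp_pos: [0.4919, -0.1031, 0.4363]
tcp_rot: [-3.141, 0.071, 0.001]
contact_force: [0.3, 0.3, -0.4]
grip_width: 0.999
t 35.65 tcp [ 0.4919 -0.1031  0.4363] x [ 9.99e-01 -4.50e-02 -8.00e-04] z [-8.e-04  2.e-04 -1.e+00] F [ 0.3  0.3 -0.4] w 0.999
short wrist along/across mm [-0.1 -0.9] dyaw 0.0 [1.07]
short side along/across mm [-1.9  6. ] dyaw 2.0 [24.79]
short scene along/across mm [ 1.7 -0.7] dyaw 0.3 [0.81]
middle wrist along/across mm [0.5 0.5] dyaw 0.1 [0.67]
middle side along/across mm [  -2.3 -145. ] dyaw -0.1 [16.99]
middle scene along/across mm [ 1.2 -1.3] dyaw 0.6 [0.67]
long wrist along/across mm [ 0.6 -0.7] dyaw 0.7 [2.88]
long side along/across mm [-0.2  0.2] dyaw 0.4 [0.53]
long scene along/across mm [ 1.9 -0.4] dyaw -0.3 [0.43]
```

View pics/w13.png

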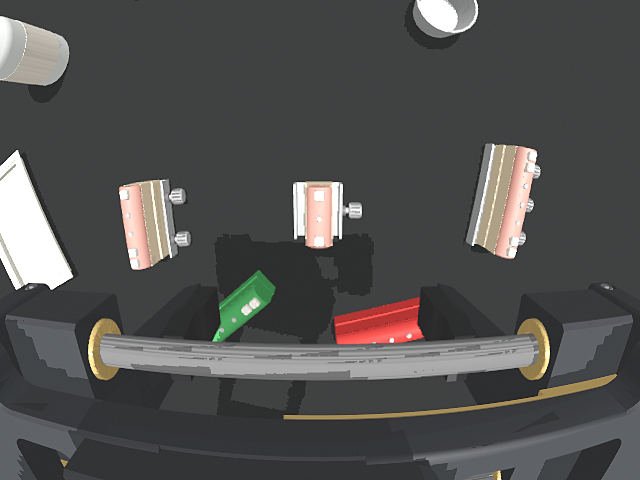

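View pics/f_side.png

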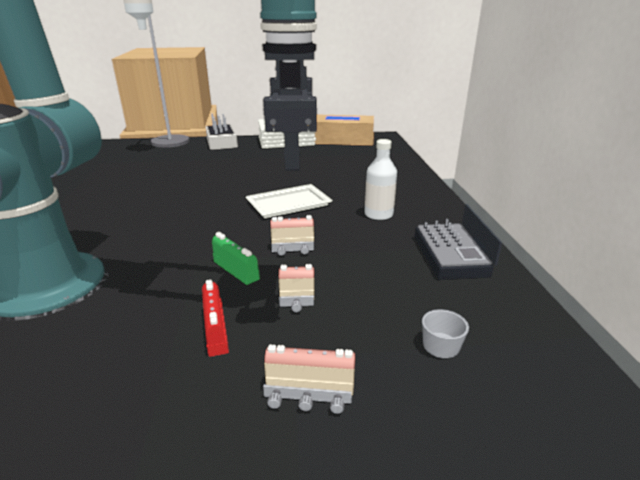

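```bash
python3 -c "
from rig import *
print(sign_off())"
```

```text
the job is handed in; nothing more can be done
None
```

All three jaw models now stand upright in the clamps of their own length, and the job is handed in at about 36 s of the 106 s allowed. I stood the short model near the tray's middle first. I then moved the middle model to its clamp, the long one to its clamp, and the short one from the tray to its clamp.

**Fit, last wrist view:** each model's middle is within 1 mm of its clamp's middle, lengthwise and across, with yaw within 0.7°. The wrist fit for the long model was looser (2.9 px).

**Seating:** each model went down until contact showed (6–12 N), at the same height above the floor at which it was gripped.

**Surroundings:** the final pictures show the tray empty, the bottle, pot and red and green look-alikes where they were, and the gripper open and clear.

**Checks that disagreed:**
- The scene camera put the models 1.2–1.9 mm further along their clamps, which is within its calibration of about 2 mm.
- The automatic side-camera fits for the short and middle models failed. I judged those two by eye in that picture, where both look flush and upright.

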